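# Prise open the dish incubator and bring out the blue dish

## Task

Pick up the orange-handled opener, slip its blade into the notch at the front of the incubator and lever the cover off its rim by bearing down on the notch's sill, then swing the cover upright with the blade, keeping the gripper itself off the cover. Lay the opener back on its mat, then bring out the blue-capped dish, always level, and set it down gently, wholly on the white disc of the viewing base. Leave the cover standing open and the yellow-capped dish and the other things where they are.

Things in the scene. Friction and masses are not known exactly. Their poses are not given: they have to be found in the camera images.
- opener_handle (a point): Centre of the opener's orange handle: a bar 80 long (x) x 16 wide (y) x 22 high (z) mm, lying on the mat, 70 g. Its x axis points along the tool towards the blade. A flat steel blade 16 mm wide and 4 mm thick, at mid height of the handle, runs straight out of its front end from 40 to 120 mm ahead of this point.
- opener_tip (a point): Middle of the tip of the opener's blade, 120 mm ahead (+x) of opener_handle and at the same height within the tool.
- opener: The whole opener (handle and blade); origin on the underside of the handle, below its centre; x towards the blade.
- mat_top (a point): Centre of the top face of the fixed teal rubber mat on which the opener lies: 220 (x) x 110 (y) x 5 mm thick, axes along its sides. The mat and the viewing base may trade sides of the bench.
- incubator: The fixed white box with its cover, 140 (x) x 220 (y) x 70 mm high without the cover, walls 10 mm thick, inner floor 35 mm above the bench; origin under its centre, x from its front (the notched wall) to its back, z up. The two dishes stand on its floor at x = -20, y = +50 and -50 mm (3 mm more or less), so the way for the blade between them is free.
- sill_edge (a point): Middle of the outer top edge of the steel sill, the floor of the notch in the incubator's front wall; axes as the incubator's, x pointing into the notch. The notch is 50 mm wide (y), goes right through the wall and is 9 mm high: from the sill, 61 mm above the bench, to the underside of the shut cover, 70 mm above the bench.
- cover (a joint): Opening angle in rad of the incubator's cover, a flat black frame with a clear window, 140 x 220 x 6 mm, 0.15 kg, with no handle: 0 shut, 1.57 upright, stop at 1.75. It has a stiff hinge (about 0.2 N m of friction): it stays where it is left and needs about 3 N at its front edge.
- cover_hinge (a point): Middle of the cover's hinge line, on the far top edge of the incubator, 140 mm behind the front face and 70 mm above the bench. The hinge line runs along y of the incubator's axes; the cover's front edge swings up and back.
- cover_edge (a point): Middle of the cover's front edge at its underside, moving with the cover, 140 mm from the hinge line; flush with the front wall when shut.
- blue_dish_mid (a point): Centre of the blue-capped dish: a round dish, cap 40 mm across, 18 mm high, glass lower part 38 mm across, 30 g. z is its upright axis. Stands inside the incubator on the left or the right, the yellow one on the other side.
- blue_dish: The blue-capped dish; origin at the centre of its underside, 9 mm below blue_dish_mid.
- yellow_dish_mid (a point): Centre of the yellow-capped dish, same size, to be left standing in the incubator.
- disc (a point): Centre of the white disc, 60 mm across, flush in the flat top of the fixed black viewing base (120 x 120 x 22 mm high).
- bottle: Bystander: amber bottle 52 mm across, 110 mm high, origin under it.
- tip_box: Bystander: pipette-tip box with a green lid, 84 x 114 x 65 mm, origin under it.
- jar: Bystander: small white jar, 48 mm across, 60 mm high, origin under it.
Mind the look-alikes: they are no part of the job. Of the things like the part that bears disc, leave any that is pink; of the rest the larger one is meant. Of the things shaped like the opener, the orange one is meant.

How it is judged:
On the way, in this order (a step that is already met when the one before it is completed fails the run):
1. the blade, bearing on the sill, has levered the cover off its rim (value of joint cover above 0.03 rad and contact force between opener and cover above 0.3 N and contact force between opener and incubator_c0 above 0.3 N), for 0.1 s.
2. the cover is swung upright (beyond 1.3 rad) (value of joint cover above 1.3 rad), for 0.1 s.
3. the opener lies on its mat, let go (x of opener_handle in the frame of mat_top between -0.1 and 0.1 m and y of opener_handle in the frame of mat_top between -0.055 and 0.055 m and z of opener_handle in the frame of mat_top between 0.004 and 0.016 m and linear speed of opener below 0.03 m/s and contact force between the fingers and opener below 0.1 N), for 0.2 s.
At the end, for the whole second after the job is handed in: The blue-capped dish stands upright on the viewing base, its centre within 12 mm of the disc's centre, at rest; the cover stands open beyond 1.25 rad; the opener lies on the mat with the centre of its handle over the mat, let go and at rest (all of step 3 and horizontal distance between blue_dish_mid and disc below 0.012 m and z of blue_dish_mid in the frame of disc between 0.005 and 0.013 m and angle between blue_dish_mid's own z axis and vertical below 0.1 rad and linear speed of blue_dish below 0.02 m/s and value of joint cover above 1.25 rad); the robot touches nothing.
It fails at once if the gripper or the arm touches the cover (contact force between any of the fingers, the arm and cover above 0.5 N).
It fails at once if the blue-capped dish tips by more than 0.35 rad (angle between blue_dish_mid's own z axis and vertical above 0.35 rad).
It fails at once if the blue-capped dish is let fall (moves faster than 0.4 m/s with nothing holding it) (linear speed of blue_dish above 0.4 m/s and contact force between the fingers and blue_dish below 0.05 N).
It fails at once if the yellow-capped dish is shifted by more than 20 mm or a bystander by more than 30 mm (distance of yellow_dish_mid from where it was at the start of the episode above 0.02 m or distance of any of bottle, tip_box, jar from where it was at the start of the episode above 0.03 m).
It also fails if it takes over 69 s, if anything falls off the work surface, if the arm or the gripper's body presses on something with over 40 N, if the wrist force passes 120 N, or if a joint passes its speed limit or range.

## Robot

A 6-joint arm with a two-finger parallel gripper is mounted at the origin on the work surface. World frame = base frame: x ahead of the robot, y to its left, z up, the work surface at z = 0. Lengths are in m, angles in rad, forces in N, time in s.
With the tool pointing down it reaches from about 0.225 to 0.875 m from the base axis. Payload 3.4 kg.
Tool frame: the origin (TCP) lies between the finger pads; the fingertips stand 8 mm ahead of it and the grasp point (between the pads) lies 11 mm behind it; z points along the fingers, y is the line along which they close (so a half turn about z gives the same grasp; the last joint's range is limited). The gripper opens to 85 mm and grips with 20 to 120 N. Pads are 22 mm wide; open, the fingers measure 114 mm over their backs; the gripper's body (76 mm by 85 mm) begins 54 mm behind the grasp point. The pads swing forward as they close: fully open they stand 13 mm farther back than shut.
Start: joints at [-1.343, 0.276, 1.505, -0, 1.361, -0.121], TCP at [0.197, -0.54, 0.239] pointing down, gripper open.
Joint ranges: [-2.89, 2.89], [-0.75, 2.08], [0.22, 2.7], [-1.18, 4.32], [0.11, 2.71], [-2.7, 2.7]. Speed limits (rad/s): [2.57, 2.57, 3.14, 3.14, 3.14, 3.14].

## Interface

Orientations are given as a unit quaternion [w, x, y, z].
In Python, from rig import manip gives the robot as it stands.
- The arm moves only by the tool move_arm, never from a script. Its argument "deltas" is a list that holds one entry, the list of rows, each a list of 5 numbers: the shift along the tool's x, y, z normalised to -1 to 1, where 1 is 80 cm, then the turn about the tool's z normalised to -1 to 1, where 1 is 120 degrees, then the closure, from -1 (fully open) to 1 (shut). In form: [[[tx, ty, tz, twist, grip], ...]]. A call has 1 to 12 rows; each row is the pose to reach, as a shift and turn from the pose commanded when the call began, along the tool's axes at that moment; what a row does not reach only later rows make up. A row lasts 1/10 s, in which the tool goes at most 50 mm and 8.59 degrees, less where a joint would pass 70% of its speed; a pose out of reach is approached as far as the arm can. A call with a number of a shift or a turn outside -1 to 1 is refused whole. A call with a gripper value outside its range is refused whole. The fingers move at their own pace and stop on an object; "squeeze" is the grip in N (left out, the last holds). Time passes only in rows, so rows that repeat a pose let the fingers close. It gives the time, the measured TCP pose, the force, the opening and the grip force at its end, in the units of the state.
- manip.get_state(): the state, without advancing time (a new reading comes with each control period).
- manip.get_image(name): name is "scene" or "side" or "wrist"; returns the picture (480x640x3 uint8, red, green, blue); there is no depth.
- manip.camera_params(name): a dict with "fx", "fy", "cx", "cy" (pixels), "R" (3x3) and "t" (3): a world point X has camera coordinates R X + t; the wrist camera has in their place "tool_from_camera" (4x4, takes a point from camera to tool coordinates, whose origin is the TCP and whose axes are the flange's). Camera axes: x right, y down, z forward; pixel columns grow to the right and rows downward; lengths in m; the calibration is good to about 2 mm. A picture is of the moment at which its call begins: read the wrist's pose just before it. camera_params takes no time and is no camera call.
- manip.sign_off(): hands the job in; it is judged then, once.
The state is a dict: "clock": time; "qpos": joint angles; "qd": joint speeds; "effort": joint torques, N m; "position": TCP position; "ee_rot": TCP orientation; "contact_force": force on the tool from outside, world axes, zero at the start; "moment": the same for the moment, N m; "width": finger opening in m; "gripper_force": force on a finger pad.
Only numpy, scipy, OpenCV 4.12 (cv2) and the standard library are available. Lean on these libraries where they do the work, as an engineer would, in place of code of your own. Each camera call takes 0.05 s, during which the arm holds its last target. There are 200 camera calls.

## Working session

There is one attempt and no reset: what is moved stays moved. The work goes in short steps, Python scripts to look and compute and a tool call to move; the robot and the scene stay as the last step left them, time stands still between calls to the robot, and variables do not carry over. Pictures are saved under pics/ and viewed, at most 10 in all, crops included, and the job is handed in when it is done.

Besides the shell and the picture viewer there is one more tool, called after "Request:" by a JSON object that holds its "op" and its "data". move_arm: Moves the arm, as the interface text tells. Scaled input: -1 to 1 covers 80 cm each way for a shift and 120 degrees each way for a turn. Its arguments: {"type":"object","properties":{"deltas":{"type":"array","items":{"type":"array","items":{"type":"array","items":{"type":"number","minimum":-1,"maximum":1}}}},"squeeze":{"type":"number"}},"required":["deltas"]}

```bash
mkdir -p pics; ls; python3 - <<'E'
from rig import manip
import cv2
for n in("scene","side"):
    cv2.imwrite(f"pics/{n}0.png",manip.get_image(n)[:,:,::-1])
    p=manip.camera_params(n);print(n,p)
print(manip.camera_params("wrist"));print(manip.get_state())
E
```

```text
pics
scene {'fx': 469.32420158187824, 'fy': 469.32420158187824, 'cx': 324.07245267465055, 'cy': 234.40706677258535, 'R': array([[ 0.27505643,  0.96139351, -0.00815388],
       [ 0.8228145 , -0.23977872, -0.51524991],
       [-0.49731305,  0.13501367, -0.85700119]]), 't': array([-0.19720387, -0.36315916,  1.52611097])}
side {'fx': 512.6688129169162, 'fy': 512.6688129169162, 'cx': 315.4924776472811, 'cy': 247.513124263736, 'R': array([[-0.94123227, -0.33729513, -0.01771459],
       [-0.19545677,  0.58670112, -0.7858616 ],
       [ 0.27546045, -0.73621586, -0.61814864]]), 't': array([0.47617537, 0.147285  , 1.11251647])}
{'fx': 424.6773263208908, 'fy': 424.6773263208908, 'cx': 320.66706886358446, 'cy': 236.49319821403432, 'tool_from_camera': array([[ 1.06375004e-03, -9.44502370e-01, -3.28502879e-01,
         8.63557336e-02],
       [ 9.99999351e-01,  8.70722271e-04,  7.34697081e-04,
         9.22705392e-04],
       [-4.07888362e-04, -3.28503447e-01,  9.44502683e-01,
        -1.35918486e-01],
       [ 0.00000000e+00,  0.00000000e+00,  0.00000000e+00,
         1.00000000e+00]])}
{'clock': 0.1, 'qpos': array([-1.34299685e+00,  2.76498334e-01,  1.50598886e+00, -1.21672864e-05,
        1.36072115e+00, -1.20984877e-01]), 'qd': array([-0.00040747, -0.00314208, -0.0035854 , -0.00032253, -0.00035216,
       -0.00093069]), 'effort': array([ 1.01303693e-03, -4.17698479e+01, -2.46403706e+01, -6.64353274e-05,
        5.79381813e-03,  1.48137809e-05]), 'position': array([ 0.19640398, -0.5399278 ,  0.23855231]), 'ee_rot': array([-8.06379145e-04,  9.84831642e-01,  1.73510762e-01, -4.90648886e-05]), 'contact_force': array([ 0.35453104,  0.02539849, -0.34179971]), 'moment': array([-0.01403218,  0.01798467,  0.04357937]), 'gripper_force': 0.0, 'width': 0.08528244748076122}
```

View pics/scene0.png

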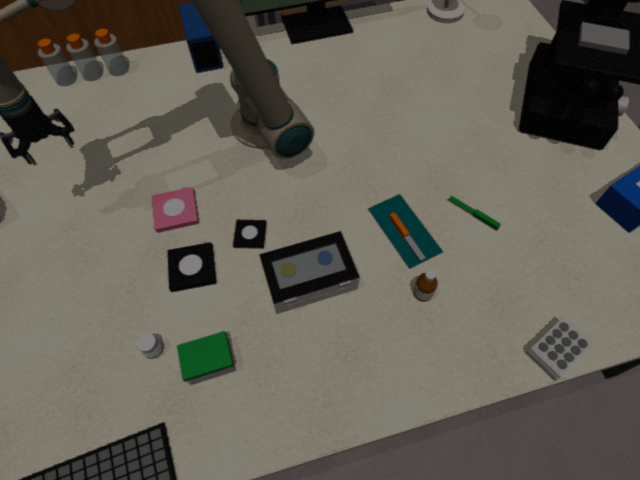

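View pics/side0.png

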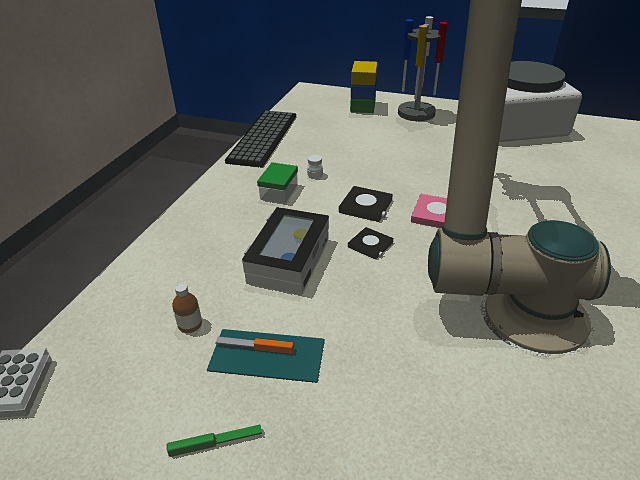

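```bash
python3 - <<'E'
import cv2,numpy as np
a=cv2.imread("pics/scene0.png")[180:310,130:450];b=cv2.imread("pics/side0.png")[185:385,190:440]
cv2.imwrite("pics/c1.png",cv2.resize(a,None,fx=2.5,fy=2.5,interpolation=cv2.INTER_CUBIC))
cv2.imwrite("pics/c2.png",cv2.resize(b,None,fx=3,fy=3,interpolation=cv2.INTER_CUBIC))
E
```

```text
(no output)
```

View pics/c1.png

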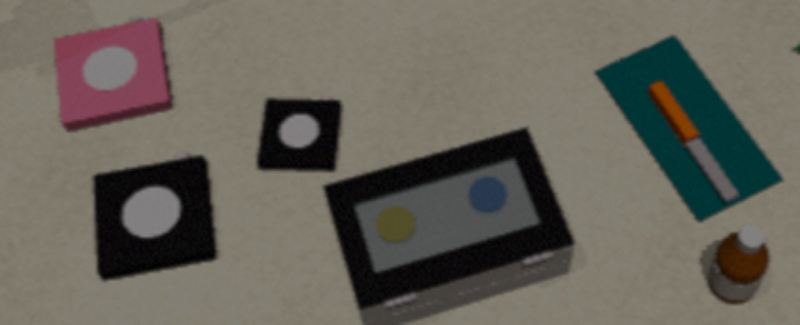

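View pics/c2.png

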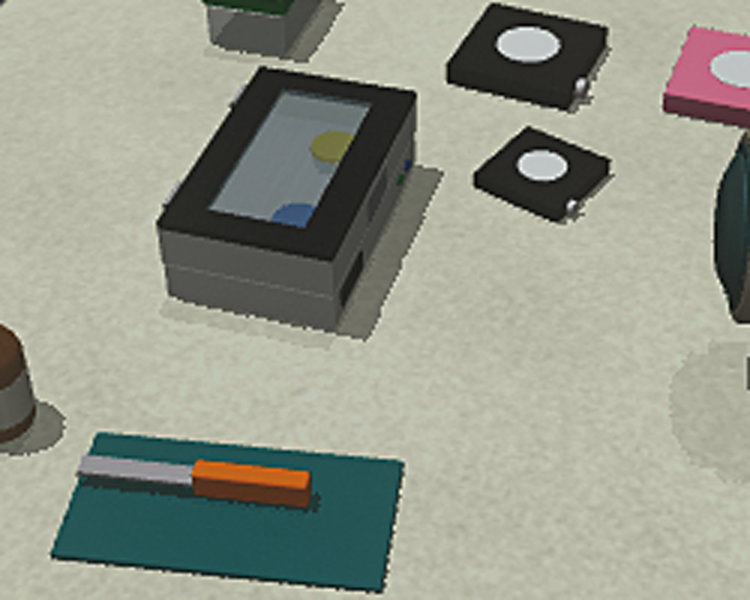

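```bash
cat > h.py <<'E'
from rig import manip
import numpy as np
from scipy.spatial.transform import Rotation as Ro
def ray(cam,u,v,z):
    p=manip.camera_params(cam)
    d=np.array([(u-p['cx'])/p['fx'],(v-p['cy'])/p['fy'],1])
    if cam=='wrist':
        s=manip.get_state();w,x,y,q=s['ee_rot'];R=Ro.from_quat([x,y,q,w]).as_matrix()
        T=p['tool_from_camera'];o=s['position']+R@T[:3,3];d=R@T[:3,:3]@d
    else:
        o=-p['R'].T@p['t'];d=p['R'].T@d
    return o+d*(z-o[2])/d[2]
def C1(u,v,z):return ray('scene',u/2.5+130-.3,v/2.5+180-.3,z)
def C2(u,v,z):return ray('side',u/3+190-.33,v/3+185-.33,z)
E
python3 - <<'E'
from h import *
np.set_printoptions(precision=4,suppress=True)
print("sc cover NL NR FR FL");[print(C1(u,v,.076)) for u,v in[(325,186),(528,129),(574,243),(361,306)]]
print("sd cover N+ N- F- F+");[print(C2(u,v,.076)) for u,v in[(332,262),(418,93),(262,68),(160,230)]]
print("disc",C1(151,211,.022),C2(528,44,.022))
print("base sc");[print(C1(u,v,.022)) for u,v in[(94,176),(206,158),(216,259),(101,277)]]
print("mat sc");[print(C1(u,v,.005)) for u,v in[(597,71),(675,37),(780,181),(699,220)]]
print("mat sd");[print(C2(u,v,.005)) for u,v in[(402,461),(383,591),(52,556),(97,433)]]
print("handle sc back mid/front mid top");[print(C1(u,v,z)) for u,v,z in[(657,87,.027),(691,135,.027),(731,196,.018)]]
print("handle sd");[print(C2(u,v,z)) for u,v,z in[(309,475,.027),(193,466,.027),(81,463,.018)]]
print("blue",C1(489,194,.053),"yel",C1(396,224,.053))
print("bottle",C1(750,237,.11))
E
```

```text
sc cover NL NR FR FL
[ 0.517  -0.1118  0.076 ]
[0.5099 0.1055 0.076 ]
[0.6481 0.1104 0.076 ]
[ 0.6547 -0.1057  0.076 ]
sd cover N+ N- F- F+
[0.5007 0.109  0.076 ]
[ 0.5099 -0.1161  0.076 ]
[ 0.6496 -0.1099  0.076 ]
[0.6365 0.1159 0.076 ]
disc [ 0.4643 -0.2947  0.022 ] [ 0.4623 -0.2993  0.022 ]
base sc
[ 0.4049 -0.3479  0.022 ]
[ 0.4164 -0.2288  0.022 ]
[ 0.5387 -0.2377  0.022 ]
[ 0.526 -0.354  0.022]
mat sc
[0.4166 0.2183 0.005 ]
[0.3967 0.321  0.005 ]
[0.608  0.3618 0.005 ]
[0.6278 0.2607 0.005 ]
mat sd
[0.411  0.2142 0.005 ]
[0.3869 0.3214 0.005 ]
[0.601  0.3655 0.005 ]
[0.6243 0.2591 0.005 ]
handle sc back mid/front mid top
[0.4694 0.2691 0.027 ]
[0.5384 0.2828 0.027 ]
[0.6162 0.2994 0.018 ]
handle sd
[0.4593 0.2644 0.027 ]
[0.5362 0.2823 0.027 ]
[0.6143 0.2976 0.018 ]
blue [0.5603 0.0485 0.053 ] yel [ 0.5672 -0.0517  0.053 ]
bottle [0.7039 0.2663 0.11  ]
```

```bash
cat >> h.py <<'E'
def plan(pos,yaw=None):
    s=manip.get_state();w,x,y,q=s['ee_rot'];R=Ro.from_quat([x,y,q,w]).as_matrix()
    y0=np.degrees(np.arctan2(R[1,0],R[0,0]))
    d=R.T@(np.array(pos)-s['position'])/.8
    return np.round(d,4).tolist(),round(((y0-yaw)/120) if yaw is not None else 0,4)
def st():
    s=manip.get_state();w,x,y,q=s['ee_rot'];R=Ro.from_quat([x,y,q,w]).as_matrix()
    print('t',round(s['clock'],2),s['position'].round(4),'yaw',np.degrees(np.arctan2(R[1,0],R[0,0])).round(2),'tilt',R[:2,2].round(4),'F',s['contact_force'].round(1),s['width'].round(4),s['gripper_force'].round(1))
E
python3 - <<'E'
from h import *
st();print(plan([.498,.2745,.13],11.6),plan([.35,0,.24],16))
E
```

```text
Traceback (most recent call last):
  File "h.py", line 22, in st
    print('t',round(s['clock'],2),s['position'].round(4),'yaw',np.degrees(np.arctan2(R[1,0],R[0,0])).round(2),'tilt',R[:2,2].round(4),'F',s['contact_force'].round(1),s['width'].round(4),s['gripper_force'].round(1))
                                                                                                                                                                      ^^^^^^^^^^^^^^^^
AttributeError: 'float' object has no attribute 'round'
```

```bash
sed -i "s/s\['width'\].round(4),s\['gripper_force'\].round(1)/round(s['width'],4),round(s['gripper_force'],1)/" h.py
python3 - <<'E'
from h import *
st();print(plan([.498,.2745,.13],11.6),plan([.35,0,.24],16))
E
```

```text
t 0.1 [ 0.1964 -0.5399  0.2386] yaw 19.98 tilt [-0.0004  0.0016] F [ 0.4  0.  -0.3] 0.0853 0.0
([0.7022, -0.8277, 0.1371], np.float64(0.0699)) ([0.4111, -0.5687, -0.0008], np.float64(0.0332))
```

Request:
{"op": "move_arm", "data": {"deltas": [[[0.7,-0.825,0.0,0.07,-1],[0.7,-0.825,0.0,0.07,-1],[0.7,-0.825,0.0,0.07,-1],[0.7,-0.825,0.0,0.07,-1],[0.7,-0.825,0.0,0.07,-1],[0.7,-0.825,0.0,0.07,-1],[0.7,-0.825,0.0,0.07,-1],[0.7,-0.825,0.0,0.07,-1],[0.7,-0.825,0.0,0.07,-1],[0.7,-0.825,0.0,0.07,-1],[0.7,-0.825,0.0,0.07,-1],[0.7,-0.825,0.0,0.07,-1]]]}}

```text
clock: 1.3
position: [0.405, 0.0243, 0.2393]
ee_rot: [0.0, 0.995, 0.101, 0.0]
contact_force: [1.5, -1.1, 0.1]
width: 0.0852
gripper_force: 0.0
```

```bash
python3 - <<'E'
from h import *
st();print(plan([.498,.2745,.13],11.6))
E
```

```text
t 1.3 [0.405  0.0243 0.2393] yaw 11.59 tilt [ 0.0004 -0.0004] F [ 1.5 -1.1  0.1] 0.0852 0.0
([0.1767, -0.2831, 0.1365], np.float64(-0.0001))
```

Request:
{"op": "move_arm", "data": {"deltas": [[[0.176,-0.283,0.1,0,-1],[0.176,-0.283,0.13,0,-1],[0.176,-0.283,0.13,0,-1],[0.176,-0.283,0.13,0,-1],[0.176,-0.283,0.13,0,-1],[0.176,-0.283,0.13,0,-1],[0.176,-0.283,0.13,0,-1],[0.176,-0.283,0.13,0,-1],[0.176,-0.283,0.13,0,-1]]]}}

```text
clock: 2.2
position: [0.497, 0.2714, 0.1354]
ee_rot: [0.0, 0.995, 0.101, -0.0]
contact_force: [-0.9, 0.2, 1.4]
width: 0.0855
gripper_force: 0.0
```

```bash
python3 - <<'E'
from h import *
import cv2
st();cv2.imwrite("pics/w1.png",manip.get_image("wrist")[:,:,::-1])
E
```

```text
t 2.2 [0.497  0.2714 0.1354] yaw 11.56 tilt [-0.0005 -0.0008] F [-0.9  0.2  1.4] 0.0855 0.0
```

View pics/w1.png

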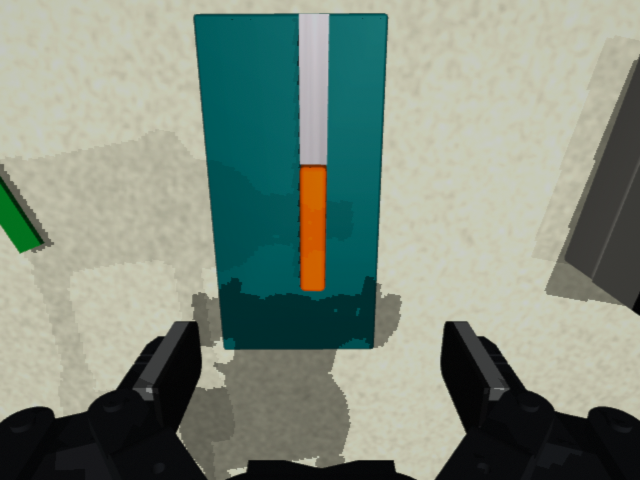

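```bash
python3 - <<'E'
from h import *
np.set_printoptions(precision=4,suppress=True)
b,f,t=[ray('wrist',u,v,z) for u,v,z in[(313,291,.027),(313,166,.027),(313.7,14,.018)]]
m=[ray('wrist',u,v,.005) for u,v in[(195,15),(387,14),(373,349),(225,349)]]
print(b,f,t,np.degrees(np.arctan2(*(t-b)[1::-1])),np.linalg.norm(f-b),np.linalg.norm(t-b))
print(m,sum(m)/4)
c=(b+f)/2; print(c,plan([c[0],c[1],.016],11.6)); st()
E
```

```text
[0.4617 0.268  0.027 ] [0.54   0.2836 0.027 ] [0.6184 0.299  0.018 ] 11.171519431876176 0.07987689076000856 0.15997374512532697
[array([0.6063, 0.3648, 0.005 ]), array([0.6285, 0.2591, 0.005 ]), array([0.4135, 0.214 , 0.005 ]), array([0.3918, 0.3201, 0.005 ])] [0.51   0.2895 0.005 ]
[0.5008 0.2758 0.027 ] ([0.0056, -0.0047, 0.1497], np.float64(-0.0006))
t 2.25 [0.4972 0.2712 0.1357] yaw 11.53 tilt [ 0.0002 -0.0004] F [ 0.9 -0.4  0.7] 0.0855 0.0
```

Request:
{"op": "move_arm", "data": {"deltas": [[[0.0056,-0.0047,0.06,0.003,-1],[0.0056,-0.0047,0.11,0.003,-1],[0.0056,-0.0047,0.149,0.003,-1],[0.0056,-0.0047,0.149,0.003,-1],[0.0056,-0.0047,0.149,0.003,-1],[0.0056,-0.0047,0.149,0.003,1],[0.0056,-0.0047,0.149,0.003,1],[0.0056,-0.0047,0.149,0.003,1],[0.0056,-0.0047,0.149,0.003,1],[0.0056,-0.0047,0.149,0.003,1],[0.0056,-0.0047,0.149,0.003,1],[0.0056,-0.0047,0.149,0.003,1]]], "squeeze": 30}}

```text
clock: 3.45
position: [0.5014, 0.2771, 0.0167]
ee_rot: [-0.0, 0.995, 0.098, 0.001]
contact_force: [-0.4, 0.3, 5.1]
width: 0.0149
gripper_force: 30.2
```

```bash
python3 - <<'E'
from h import *
st()
E
```

```text
t 3.45 [0.5014 0.2771 0.0167] yaw 11.23 tilt [0.001  0.0004] F [-0.4  0.3  5.1] 0.0149 30.2
```

```bash
python3 - <<'E'
from h import *
print(plan([.364,-.009,.12],2.2))
E
```

```text
([-0.238, 0.3173, -0.1294], np.float64(0.0752))
```

Request:
{"op": "move_arm", "data": {"deltas": [[[0,0,-0.05,0,1],[0,0,-0.1,0,1],[-0.04,0.03,-0.13,0,1],[-0.238,0.317,-0.13,0.075,1],[-0.238,0.317,-0.13,0.075,1],[-0.238,0.317,-0.13,0.075,1],[-0.238,0.317,-0.13,0.075,1],[-0.238,0.317,-0.13,0.075,1],[-0.238,0.317,-0.13,0.075,1],[-0.238,0.317,-0.13,0.075,1],[-0.238,0.317,-0.13,0.075,1],[-0.238,0.317,-0.13,0.075,1]]], "squeeze": 30}}

```text
clock: 4.65
position: [0.3641, -0.0084, 0.1201]
ee_rot: [-0.0, 1.0, 0.02, 0.0]
contact_force: [0.4, -0.0, -0.9]
width: 0.0153
gripper_force: 29.6
```

```bash
python3 - <<'E'
from h import *
import cv2
st();cv2.imwrite("pics/w2.png",manip.get_image("wrist")[:,:,::-1]);st()
E
```

```text
t 4.65 [ 0.3641 -0.0084  0.1201] yaw 2.25 tilt [0.0004 0.0003] F [ 0.4 -0.  -0.9] 0.0153 29.6
t 4.7 [ 0.3642 -0.0082  0.12  ] yaw 2.3 tilt [0.0002 0.0003] F [-1.  -0.2 -0.7] 0.0156 29.6
```

View pics/w2.png

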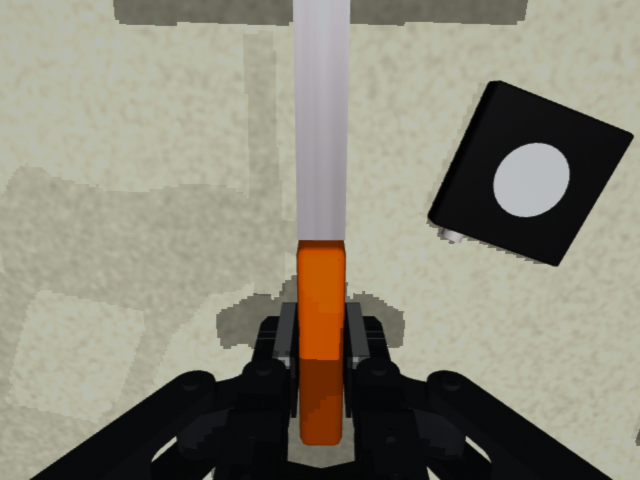

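```bash
python3 - <<'E'
from h import *
p=manip.camera_params('wrist');T=np.linalg.inv(p['tool_from_camera'])
for P in [(.039,0,-.0103),(.039,.008,-.0103),(.039,-.008,-.0103),(-.041,0,-.0103),(.09,.008,-.0013),(.09,-.008,-.0013),(.1,.008,-.0013),(.1,-.008,-.0013),(.119,0,-.0013)]:
    c=T[:3,:3]@P+T[:3,3];print(P,p['fx']*c[0]/c[2]+p['cx'],p['fy']*c[1]/c[2]+p['cy'])
E
```

```text
(0.039, 0, -0.0103) 319.1022521368748 248.1103197505925
(0.039, 0.008, -0.0103) 344.4043324643631 248.13070672908188
(0.039, -0.008, -0.0103) 293.7975888304963 248.08993069088552
(-0.041, 0, -0.0103) 319.13303046382515 446.1035367523261
(0.09, 0.008, -0.0013) 346.1240106886086 76.60933662560245
(0.09, -0.008, -0.0013) 292.206119674367 76.5472369172208
(0.1, 0.008, -0.0013) 346.84185132837314 39.65242332045821
(0.1, -0.008, -0.0013) 291.48149519087303 39.584534991006194
(0.119, 0, -0.0013) 319.15641071847887 -36.34512691274111
```

```bash
python3 - <<'E'
from h import *
import cv2
a=cv2.imread("pics/w2.png").astype(float)
p=manip.camera_params('wrist');T=np.linalg.inv(p['tool_from_camera'])
def edges(v,ch):
    g=ch[v,255:390]; d=np.abs(np.diff(cv2.GaussianBlur(g.reshape(1,-1),(1,1),0)[0]))
    L=np.argmax(d[20:60])+20;Rr=np.argmax(d[75:115])+75
    return 255+L+.5,255+Rr+.5
for v in (30,60,90,120,150,180,210,230): print(v,edges(v,a[:,:,0]))
for v in(250,270,290,340): print(v,edges(v,a[:,:,2]))
for z in(-.0033,-.0013,.0007):
  for v in (60,120,180,230):
    # x s.t. row v
    from scipy.optimize import brentq
    f=lambda x:(lambda c:p['fy']*c[1]/c[2]+p['cy']-v)(T[:3,:3]@[x,0,z]+T[:3,3])
    x=brentq(f,-.05,.2);c=T[:3,:3]@[x,0,z]+T[:3,3];print(z,v,round(x,4),'w',p['fx']*.016/c[2])
E
```

```text
30 (np.float64(292.5), np.float64(349.5))
60 (np.float64(275.5), np.float64(348.5))
90 (np.float64(275.5), np.float64(347.5))
120 (np.float64(275.5), np.float64(347.5))
150 (np.float64(278.5), np.float64(346.5))
180 (np.float64(282.5), np.float64(345.5))
210 (np.float64(281.5), np.float64(345.5))
230 (np.float64(296.5), np.float64(344.5))
250 (np.float64(296.5), np.float64(344.5))
270 (np.float64(295.5), np.float64(345.5))
290 (np.float64(281.5), np.float64(346.5))
340 (np.float64(298.5), np.float64(339.5))
-0.0033 60 0.0944 w 55.38767462611977
-0.0033 120 0.0777 w 53.01068947420786
-0.0033 180 0.0594 w 50.63370432229589
-0.0033 230 0.0427 w 48.6528833623692
-0.0013 60 0.0946 w 54.56478074205796
-0.0013 120 0.0775 w 52.22311042430754
-0.0013 180 0.0589 w 49.88144010655708
-0.0013 230 0.0421 w 47.93004817509833
0.0007 60 0.0947 w 53.76598034654727
0.0007 120 0.0774 w 51.45859088085078
0.0007 180 0.0585 w 49.15120141515425
0.0007 230 0.0414 w 47.22837686040713
```

Request:
{"op": "move_arm", "data": {"deltas": [[[0,0,0.05,0,1],[0,0,0.067,0,1],[0,0,0.067,0,1],[0,0,0.067,0,1]]], "squeeze": 30}}

```text
clock: 5.1
position: [0.3642, -0.0083, 0.0666]
ee_rot: [-0.0, 1.0, 0.02, -0.0]
contact_force: [0.9, -0.6, -1.5]
width: 0.0153
gripper_force: 29.6
```

```bash
python3 - <<'E'
from h import *
import cv2
st()
cv2.imwrite("pics/s3.png",manip.get_image("side")[:,:,::-1])
cv2.imwrite("pics/c3.png",manip.get_image("scene")[:,:,::-1])
def proj(cam,P):
    p=manip.camera_params(cam);c=p['R']@P+p['t'];return [round(float(p[f]*c[i]/c[2]+p[g]),1) for i,f,g in((0,'fx','cx'),(1,'fy','cy'))]
s=manip.get_state();P=s['position']
tip=P+[.119*np.cos(.0393),.119*np.sin(.0393),-.0007];h=P+[.039,.0015,-.0007]
for c in('side','scene'):print(c,'tip',proj(c,tip),proj(c,tip+[0,0,.003]),'hf',proj(c,h),'sill',proj(c,np.array([.509,-.003,.061])),'top',proj(c,np.array([.509,-.003,.07])))
a=cv2.imread("pics/s3.png")[215:295,280:380];b=cv2.imread("pics/c3.png")[210:290,250:350]
cv2.imwrite("pics/m3.png",np.vstack([cv2.resize(x,(750,290),interpolation=cv2.INTER_CUBIC) if 0 else cv2.resize(x,None,fx=3.6,fy=3.6,interpolation=cv2.INTER_CUBIC) for x in(a,b)]) if 0 else np.hstack([cv2.resize(x,None,fx=4,fy=4,interpolation=cv2.INTER_CUBIC) for x in(a,b)]))
E
```

```text
t 5.1 [ 0.3642 -0.0083  0.0666] yaw 2.32 tilt [-0.0002  0.    ] F [ 0.9 -0.6 -1.5] 0.0153 29.6
side tip [324.4, 246.7] [324.4, 245.7] hf [357.5, 252.6] sill [314.2, 246.7] top [314.2, 243.7]
scene tip [297.9, 235.0] [297.8, 234.4] hf [289.4, 210.9] sill [300.8, 244.0] top [300.6, 242.3]
```

View pics/m3.png

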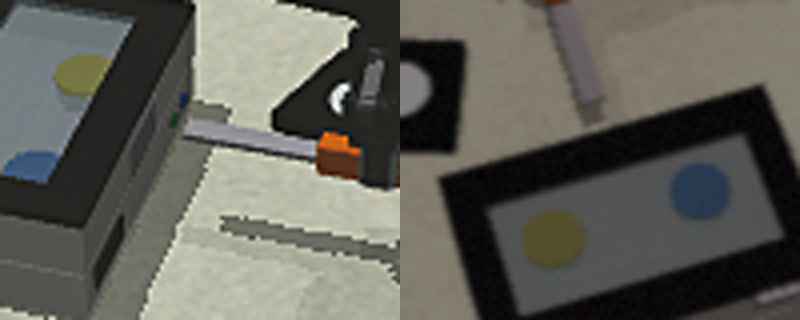

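```bash
python3 - <<'E'
import cv2,numpy as np
a=cv2.imread("pics/side0.png")[205:300,290:345]
a=np.clip(cv2.resize(a,None,fx=6,fy=6,interpolation=cv2.INTER_LANCZOS4).astype(float)*1.6,0,255)
b=cv2.imread("pics/s3.png")[205:300,290:345]
b=np.clip(cv2.resize(b,None,fx=6,fy=6,interpolation=cv2.INTER_LANCZOS4).astype(float)*1.6,0,255)
cv2.imwrite("pics/n.png",np.hstack([a,b]))
E
```

```text
[ WARN:0@0.091] global loadsave.cpp:1063 imwrite_ Unsupported depth image for selected encoder is fallbacked to CV_8U.
```

View pics/n.png

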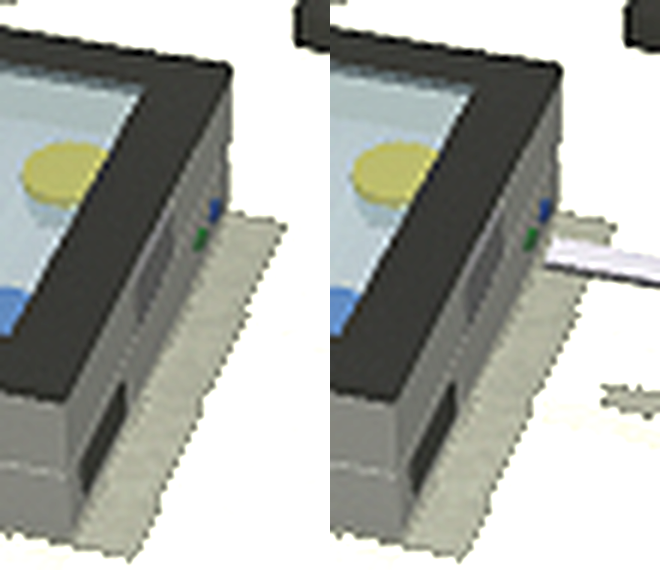

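Request:
{"op": "move_arm", "data": {"deltas": [[[0.01,0,0.001,0,1],[0.02,0,0.001,0,1],[0.03,0,0.001,0,1],[0.04,0,0.001,0,1],[0.05,0,0.001,0,1],[0.055,0,0.001,0,1],[0.055,0,0.001,0,1]]], "squeeze": 30}}

```text
clock: 5.9
position: [0.4085, -0.0073, 0.0657]
ee_rot: [0.0, 1.0, 0.019, 0.0]
contact_force: [0.1, 0.5, -1.2]
width: 0.0154
gripper_force: 29.6
```

```bash
python3 - <<'E'
from h import *
st()
E
```

```text
t 5.9 [ 0.4085 -0.0073  0.0657] yaw 2.23 tilt [ 0.0004 -0.0002] F [ 0.1  0.5 -1.2] 0.0154 29.6
```

Request:
{"op": "move_arm", "data": {"deltas": [[[0.01,0,0,0,1],[0.02,0,0,0,1],[0.03,0,0,0,1],[0.04,0,0,0,1],[0.05,0,0,0,1],[0.054,0,0,0,1],[0.054,0,0,0,1],[0.054,0,0,0,1]]], "squeeze": 30}}

```text
clock: 6.7
position: [0.4504, -0.0055, 0.0655]
ee_rot: [-0.0, 1.0, 0.019, -0.0]
contact_force: [-1.3, -0.1, -0.9]
width: 0.0157
gripper_force: 29.6
```

```bash
python3 - <<'E'
from h import *
import cv2
st()
b=manip.get_image("scene")[:,:,::-1][200:300,250:360];a=manip.get_image("side")[:,:,::-1][205:305,270:380]
cv2.imwrite("pics/in.png",np.hstack([cv2.resize(x,None,fx=3.6,fy=3.6,interpolation=cv2.INTER_CUBIC) for x in(a,b)]))
E
```

```text
t 6.7 [ 0.4504 -0.0055  0.0655] yaw 2.23 tilt [-0.0009  0.    ] F [-1.3 -0.1 -0.9] 0.0157 29.6
```

View pics/in.png

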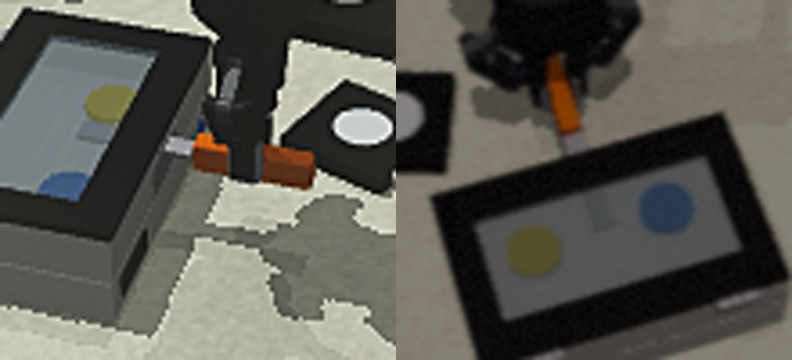

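Request:
{"op": "move_arm", "data": {"deltas": [[[0,0,0.002,0,1],[0,0,0.004,0,1],[0,0,0.006,0,1],[0,0,0.008,0,1],[0,0,0.01,0,1],[0,0,0.01,0,1]]], "squeeze": 20}}

```text
clock: 7.4
position: [0.4501, -0.0056, 0.0578]
ee_rot: [0.0, 1.0, 0.019, -0.001]
contact_force: [-4.2, -0.1, 5.5]
width: 0.0156
gripper_force: 30.7
```

```bash
python3 - <<'E'
from h import *
st();print(manip.get_state()['moment'])
E
```

```text
t 7.4 [ 0.4501 -0.0056  0.0578] yaw 2.23 tilt [-0.0011 -0.0002] F [-4.2 -0.1  5.5] 0.0156 30.7
[-0.03543098  0.15984348 -0.09513824]
```

Request:
{"op": "move_arm", "data": {"deltas": [[[0,0,0.002,0,1],[0,0,0.004,0,1],[0,0,0.006,0,1],[0,0,0.0075,0,1],[0,0,0.0075,0,1],[0,0,0.0075,0,1]]], "squeeze": 20}}

```text
clock: 8.0
position: [0.4501, -0.0057, 0.0522]
ee_rot: [0.0, 1.0, 0.019, -0.0]
contact_force: [-2.7, -0.5, 8.4]
width: 0.0155
gripper_force: 31.7
```

```bash
python3 - <<'E'
from h import *
import cv2
st();print(manip.get_state()['moment'])
b=manip.get_image("scene")[:,:,::-1][200:300,250:360];a=manip.get_image("side")[:,:,::-1][205:305,270:380]
cv2.imwrite("pics/lev.png",np.hstack([cv2.resize(x,None,fx=3.6,fy=3.6,interpolation=cv2.INTER_CUBIC) for x in(a,b)]))
E
```

```text
t 8.0 [ 0.4501 -0.0057  0.0522] yaw 2.23 tilt [-0.0008 -0.0003] F [-2.7 -0.5  8.4] 0.0155 31.7
[-0.05613072  0.29864975 -0.01910458]
```

View pics/lev.png

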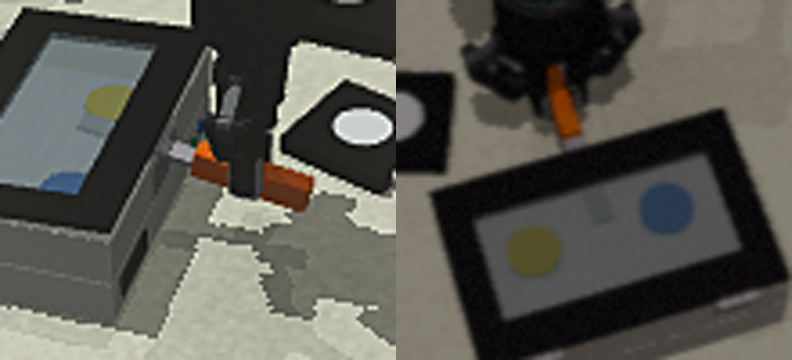

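Request:
{"op": "move_arm", "data": {"deltas": [[[0,0,0.002,0,1],[0,0,0.004,0,1],[0,0,0.005,0,1],[0,0,0.005,0,1],[0,0,0.005,0,1]]], "squeeze": 20}}

```text
clock: 8.6
position: [0.4504, -0.0056, 0.0483]
ee_rot: [0.0, 1.0, 0.019, -0.0]
contact_force: [-3.5, 0.1, 8.4]
width: 0.0151
gripper_force: 32.2
```

```bash
cat > cov.py <<'E'
from h import *
import cv2
# incubator front mid & yaw as each camera sees it
POSE={'scene':((.5825,-.0004),2.0),'side':((.5742,-.0003),2.4)}
def quad(cam,th):
    (cx,cy),yw=POSE[cam];p=manip.camera_params(cam)
    f=lambda x,y,z:np.array([cx,cy,0])+Ro.from_euler('z',yw,degrees=True).apply([x,y,z])
    out=[]
    for x,y in((140,110),(140,-110),(0,-110),(0,110)):
        a,h=x/1000,.006
        P=f(.07-a*np.cos(th)+h*np.sin(th),y/1000,.07+a*np.sin(th)+h*np.cos(th))
        c=p['R']@P+p['t'];out.append([p['fx']*c[0]/c[2]+p['cx'],p['fy']*c[1]/c[2]+p['cy']])
    return np.array(out)
def angle(imgs,ths):
    sc=[]
    for th in ths:
        s=0
        for cam,im in imgs.items():
            g=cv2.GaussianBlur(im.max(2).astype(np.float32),(3,3),0);q=quad(cam,th);c=q.mean(0)
            # gradient across the front edge and the two sides: outside minus inside
            for i,j in((0,1),(1,2),(3,0)):
                t=np.linspace(.05,.95,60)[:,None];L=q[i]*(1-t)+q[j]*t
                n=np.array([-(q[j]-q[i])[1],(q[j]-q[i])[0]]);n/=np.linalg.norm(n);n*=np.sign(n@(L.mean(0)-c))
                smp=lambda d:cv2.remap(g,(L+d*n)[:,0].astype(np.float32),(L+d*n)[:,1].astype(np.float32),cv2.INTER_LINEAR).ravel()
                s+=np.clip(smp(1.5)-smp(-1.5),-40,40).mean()
        sc.append(s)
    return np.array(sc)
def now(ths=np.arange(0,1.76,.01)):
    im={c:manip.get_image(c) for c in('scene','side')}
    for sub in({'scene':im['scene']},{'side':im['side']},im):
        s=angle(sub,ths);k=np.argsort(s)[::-1][:3];print(list(sub),ths[k].round(3),s[k].round(1))
E
python3 - <<'E'
from cov import *
for t in[{'scene':cv2.imread('pics/scene0.png')[:,:,::-1]},{'side':cv2.imread('pics/side0.png')[:,:,::-1]}]:
    th=np.arange(-.05,.3,.01);s=angle(t,th);k=np.argsort(s)[::-1][:3];print(list(t),th[k].round(3),s[k].round(1))
now(np.arange(-.05,.4,.01));st();print(manip.get_state()['moment'])
E
```

```text
['scene'] [-0.05  0.01  0.02] [120. 120. 120.]
['side'] [ 0.   -0.01  0.01] [110.4 108.  107.6]
['scene'] [0.07 0.11 0.12] [120. 120. 120.]
['side'] [0.09 0.1  0.08] [114.8 114.7 114.7]
['scene', 'side'] [0.09 0.1  0.08] [234.8 234.7 234.7]
t 8.7 [ 0.4504 -0.0056  0.0483] yaw 2.23 tilt [-0.0003 -0.0003] F [-2.9 -0.3  7.7] 0.0155 32.2
[0.03114554 0.2461912  0.03355778]
```

Request:
{"op": "move_arm", "data": {"deltas": [[[0,0,0,0,1],[0,0,0,0,1],[0.0005,0,-0.005,0,1],[0.0016,0,-0.01,0,1],[0.0028,0,-0.0155,0,1],[0.0042,0,-0.02,0,1],[0.006,0,-0.0255,0,1],[0.008,0,-0.03,0,1],[0.01,0,-0.035,0,1],[0.012,0,-0.04,0,1],[0.012,0,-0.04,0,1]]], "squeeze": 110}}

```text
clock: 9.8
position: [0.4614, -0.0052, 0.0804]
ee_rot: [0.0, 1.0, 0.019, 0.001]
contact_force: [-3.1, 0.6, -2.5]
width: 0.0132
gripper_force: 107.9
```

```bash
python3 - <<'E'
from cov import *
st();now()
E
```

```text
t 9.8 [ 0.4614 -0.0052  0.0804] yaw 2.23 tilt [ 0.0022 -0.0003] F [-3.1  0.6 -2.5] 0.0132 107.9
['scene'] [0.56 0.55 0.57] [118.5 118.5 118.5]
['side'] [0.49 0.48 0.47] [112.9 112.4 108.2]
['scene', 'side'] [0.49 0.48 0.47] [231.4 230.8 226.7]
```

Request:
{"op": "move_arm", "data": {"deltas": [[[0.0055,0,-0.009,0,1],[0.012,0,-0.017,0,1],[0.019,0,-0.025,0,1],[0.027,0,-0.032,0,1],[0.0355,0,-0.038,0,1],[0.0445,0,-0.0435,0,1],[0.054,0,-0.0475,0,1],[0.064,0,-0.051,0,1],[0.064,0,-0.051,0,1]]], "squeeze": 110}}

```text
clock: 10.8
position: [0.5145, -0.0033, 0.1212]
ee_rot: [0.0, 1.0, 0.019, 0.002]
contact_force: [-0.1, -1.2, -1.1]
width: 0.0136
gripper_force: 108.1
```

```bash
python3 - <<'E'
from cov import *
st();now()
E
```

```text
t 10.8 [ 0.5145 -0.0033  0.1212] yaw 2.22 tilt [ 0.0046 -0.0004] F [-0.1 -1.2 -1.1] 0.0136 108.1
['scene'] [1.29 1.28 1.3 ] [120. 120. 120.]
['side'] [1.33 1.34 1.32] [109.4 104.7  97.5]
['scene', 'side'] [1.32 1.33 1.31] [212.2 210.2 197.2]
```

Request:
{"op": "move_arm", "data": {"deltas": [[[0.01,0,-0.002,0,1],[0.02,0,-0.003,0,1],[0.023,0,-0.003,0,1],[0.023,0,-0.003,0,1],[0.023,0,-0.003,0,1]]], "squeeze": 110}}

```text
clock: 11.4
position: [0.5308, -0.0026, 0.123]
ee_rot: [0.0, 1.0, 0.019, 0.001]
contact_force: [0.0, 0.6, -1.4]
width: 0.0138
gripper_force: 108.0
```

```bash
python3 - <<'E'
from cov import *
st();now()
E
```

```text
t 11.4 [ 0.5308 -0.0026  0.123 ] yaw 2.22 tilt [ 0.0018 -0.0003] F [ 0.   0.6 -1.4] 0.0138 108.0
['scene'] [1.5  1.49 1.48] [120. 120. 120.]
['side'] [1.53 1.54 1.55] [112.9 111.5 103.4]
['scene', 'side'] [1.53 1.52 1.54] [215.8 209.  202.2]
```

```bash
python3 - <<'E'
from h import *
print(plan([.37,-.009,.14],2.2),plan([.504,.279,.14],11.3))
E
```

```text
([-0.2008, 0.0002, -0.0215], np.float64(0.0001)) ([-0.0195, -0.353, -0.0213], np.float64(-0.0757))
```

Request:
{"op": "move_arm", "data": {"deltas": [[[-0.03,0,0,0,1],[-0.09,0,0,0,1],[-0.15,0,-0.01,0,1],[-0.2,0,-0.021,0,1],[-0.17,-0.06,-0.021,-0.03,1],[-0.14,-0.12,-0.021,-0.0757,1],[-0.11,-0.18,-0.021,-0.0757,1],[-0.08,-0.24,-0.021,-0.0757,1],[-0.05,-0.3,-0.021,-0.0757,1],[-0.02,-0.353,-0.021,-0.0757,1],[-0.02,-0.353,-0.021,-0.0757,1],[-0.02,-0.353,-0.021,-0.0757,1]]], "squeeze": 60}}

```text
clock: 12.7
position: [0.5046, 0.2818, 0.1395]
ee_rot: [-0.001, 0.995, 0.1, 0.001]
contact_force: [0.3, -0.5, -0.9]
width: 0.0132
gripper_force: 108.3
```

```bash
python3 - <<'E'
from h import *
st();print(plan([.504,.279,.018],11.3))
import cv2
im=manip.get_image('wrist');m=cv2.inRange(im,(150,40,0),(255,160,70));m[:,:250]=0;m[:,400:]=0
ys,xs=np.where(m>0);print(ys.min(),ys.max(),xs.min(),xs.max())
E
```

```text
t 12.7 [0.5046 0.2818 0.1395] yaw 11.47 tilt [0.0021 0.0013] F [ 0.3 -0.5 -0.9] 0.0132 108.3
([-0.0018, 0.0034, 0.1518], np.float64(0.0014))
261 358 297 345
```

Request:
{"op": "move_arm", "data": {"deltas": [[[-0.002,0.003,0.05,0,1],[-0.002,0.003,0.1,0,1],[-0.002,0.003,0.13,0,1],[-0.002,0.003,0.1405,0,1],[-0.002,0.003,0.1405,0,1],[-0.002,0.003,0.1405,0,1]]]}}

```text
clock: 13.35
position: [0.5029, 0.2762, 0.0286]
ee_rot: [-0.0, 0.995, 0.098, 0.001]
contact_force: [0.7, 0.2, -0.1]
width: 0.0134
gripper_force: 108.5
```

```bash
python3 - <<'E'
from h import *
st()
E
```

```text
t 13.35 [0.5029 0.2762 0.0286] yaw 11.27 tilt [0.0023 0.0007] F [ 0.7  0.2 -0.1] 0.0134 108.5
```

Request:
{"op": "move_arm", "data": {"deltas": [[[0,0,0.003,0,1],[0,0,0.005,0,1],[0,0,0.005,0,0.6],[0,0,0.005,0,0.55],[0,0,0.005,0,0.4],[0,0,0.005,0,0],[0,0,0.005,0,-0.5],[0,0,0.005,0,-1],[0,0,0.005,0,-1],[0,0,0.005,0,-1],[0,0,0.005,0,-1],[0,0,0.005,0,-1]]]}}

```text
clock: 14.55
position: [0.5019, 0.2764, 0.0232]
ee_rot: [0.0, 0.995, 0.099, -0.0]
contact_force: [0.1, 0.7, -0.6]
width: 0.0852
gripper_force: 0.0
```

```bash
python3 - <<'E'
from h import *
st();print(plan([.5,.2745,.135],11.3))
E
```

```text
t 14.55 [0.5019 0.2764 0.0232] yaw 11.31 tilt [-0.     -0.0001] F [ 0.1  0.7 -0.6] 0.0852 0.0
([-0.0028, 0.0018, -0.1397], np.float64(0.0001))
```

Request:
{"op": "move_arm", "data": {"deltas": [[[0,0,-0.04,0,-1],[0,0,-0.1,0,-1],[0,0,-0.14,0,-1],[0,0,-0.14,0,-1],[0,0,-0.14,0,-1]]]}}

```text
clock: 15.05
position: [0.5021, 0.2765, 0.136]
ee_rot: [-0.0, 0.995, 0.099, 0.001]
contact_force: [-0.2, -0.5, -0.8]
width: 0.0855
gripper_force: 0.0
```

```bash
python3 - <<'E'
from cov import *
st()
im=manip.get_image('wrist');m=cv2.inRange(im,(150,40,0),(255,160,70));ys,xs=np.where(m>0)
print(ys.min(),ys.max(),xs.min(),xs.max());print(ray('wrist',(xs.min()+xs.max())/2,ys.max(),.027),ray('wrist',(xs.min()+xs.max())/2,ys.min(),.027))
now(np.arange(1,1.76,.01))
print(plan([.557,.049,.24],-3))
E
```

```text
t 15.05 [0.5021 0.2765 0.136 ] yaw 11.31 tilt [0.0016 0.0005] F [-0.2 -0.5 -0.8] 0.0855 0.0
166 289 308 333
[0.46833982 0.2687132  0.027     ] [0.54495938 0.28411004 0.027     ]
['scene'] [1.47 1.49 1.5 ] [120. 120. 120.]
['side'] [1.59 1.58 1.57] [41.  40.6 39.4]
['scene', 'side'] [1.52 1.49 1.47] [150.  147.8 147.4]
([0.0129, 0.292, -0.1328], np.float64(0.1192))
```

```bash
python3 - <<'E'
from h import *
s=manip.get_state();print(np.degrees(s['qpos']))
print(plan([.50,.06,.25],98),plan([.557,.049,.25],98))
E
```

```text
[ 2.18873450e+01  2.00795338e+01  9.57958733e+01 -4.45636614e-03
  6.43240785e+01  1.00580193e+02]
([-0.0543, 0.2646, -0.1451], np.float64(-0.7224)) ([0.0129, 0.292, -0.1453], np.float64(-0.7224))
```

Request:
{"op": "move_arm", "data": {"deltas": [[[0,0,-0.06,-0.07,-1],[-0.01,0.02,-0.12,-0.14,-1],[-0.03,0.08,-0.145,-0.21,-1],[-0.054,0.14,-0.145,-0.28,-1],[-0.054,0.2,-0.145,-0.35,-1],[-0.054,0.265,-0.145,-0.42,-1],[-0.054,0.265,-0.145,-0.49,-1],[-0.054,0.265,-0.145,-0.56,-1],[-0.054,0.265,-0.145,-0.63,-1],[-0.054,0.265,-0.145,-0.7,-1],[-0.054,0.265,-0.145,-0.722,-1],[-0.054,0.265,-0.145,-0.722,-1]]]}}

```text
clock: 16.4
position: [0.5005, 0.06, 0.2497]
ee_rot: [-0.001, 0.657, 0.754, -0.001]
contact_force: [0.2, -0.3, 0.8]
width: 0.0852
gripper_force: 0.0
```

```bash
python3 - <<'E'
from h import *
st();print(plan([.557,.049,.25],182.2))
E
```

```text
t 16.4 [0.5005 0.06   0.2497] yaw 97.92 tilt [-0.0033 -0.    ] F [ 0.2 -0.3  0.8] 0.0852 0.0
([-0.0233, 0.0681, -0.0006], np.float64(-0.7023))
```

Also set the opening to ~54 mm (closure −0.27).

Request:
{"op": "move_arm", "data": {"deltas": [[[0,0,0,-0.07,-0.27],[0,0,0,-0.14,-0.27],[0,0,0,-0.21,-0.27],[0,0,0,-0.28,-0.27],[0,0,0,-0.35,-0.27],[0,0,0,-0.42,-0.27],[-0.01,0.03,0,-0.49,-0.27],[-0.023,0.068,0,-0.56,-0.27],[-0.023,0.068,0,-0.63,-0.27],[-0.023,0.068,0,-0.702,-0.27],[-0.023,0.068,0,-0.702,-0.27],[-0.023,0.068,0,-0.702,-0.27]]]}}

```text
clock: 17.6
position: [0.5572, 0.0494, 0.2505]
ee_rot: [-0.001, -0.017, 1.0, -0.0]
contact_force: [-0.9, -0.6, -0.4]
width: 0.054
gripper_force: 0.0
```

```bash
python3 - <<'E'
from cov import *
st()
im=manip.get_image('wrist');cv2.imwrite('pics/w5.png',im[:,:,::-1])
hsv=cv2.cvtColor(im,cv2.COLOR_RGB2HSV)
for n,lo,hi in(('blue',(100,80,50),(125,255,255)),('yel',(22,90,60),(34,255,255))):
    m=cv2.inRange(hsv,lo,hi);k,l,s,c=cv2.connectedComponentsWithStats(m)
    for i in range(1,k):
        if s[i,4]>300: print(n,s[i],c[i],ray('wrist',*c[i],.053))
E
```

```text
t 17.6 [0.5572 0.0494 0.2505] yaw -178.04 tilt [-0.0015 -0.    ] F [-0.9 -0.6 -0.4] 0.054 0.0
blue [ 293  175   49   49 1884] [317.1581741 198.992569 ] [0.55799913 0.04613992 0.053     ]
yel [ 169  179   51   50 1910] [194.4539267  203.37853403] [ 0.56524107 -0.05304257  0.053     ]
```

```bash
python3 - <<'E'
from h import *
print(plan([.558,.0465,.13],182.2))
E
```

```text
([-0.001, -0.0037, 0.1509], np.float64(-3.0016))
```

Request:
{"op": "move_arm", "data": {"deltas": [[[-0.001,-0.0037,0.05,-0.002,-0.27],[-0.001,-0.0037,0.1,-0.002,-0.27],[-0.001,-0.0037,0.15,-0.002,-0.27],[-0.001,-0.0037,0.15,-0.002,-0.27],[-0.001,-0.0037,0.15,-0.002,-0.27]]]}}

```text
clock: 18.15
position: [0.5585, 0.0465, 0.1315]
ee_rot: [-0.0, -0.021, 1.0, -0.0]
contact_force: [-0.3, 0.2, 0.3]
width: 0.0543
gripper_force: 0.0
```

```bash
python3 - <<'E'
from cov import *
st()
im=manip.get_image('wrist');cv2.imwrite('pics/w6.png',im[:,:,::-1])
hsv=cv2.cvtColor(im,cv2.COLOR_RGB2HSV)
for n,lo,hi in(('blue',(100,80,50),(125,255,255)),('yel',(22,90,60),(34,255,255))):
    m=cv2.inRange(hsv,lo,hi);k,l,s,c=cv2.connectedComponentsWithStats(m)
    for i in range(1,k):
        if s[i,4]>300: print(n,s[i],c[i],ray('wrist',*c[i],.053))
E
```

```text
t 18.15 [0.5585 0.0465 0.1315] yaw -177.64 tilt [-0.0007 -0.0001] F [-0.3  0.2  0.3] 0.0543 0.0
blue [ 285  215   73   71 4067] [321.09589378 249.75682321] [0.55960496 0.04623914 0.053     ]
yel [ 100  220   77   71 4123] [137.829008   254.91511036] [ 0.56691822 -0.05366794  0.053     ]
```

Request:
{"op": "move_arm", "data": {"deltas": [[[-0.0005,0,0.03,0,-0.27],[-0.0005,0,0.06,0,-0.27],[-0.0005,0,0.085,0,-0.27],[-0.0005,0,0.1,0,-0.27],[-0.0005,0,0.109,0,-0.27],[-0.0005,0,0.109,0,-0.27],[-0.0005,0,0.109,0,-0.27]]]}}

```text
clock: 18.9
position: [0.5599, 0.0464, 0.0452]
ee_rot: [0.001, -0.021, 1.0, -0.0]
contact_force: [-0.7, -0.7, 0.6]
width: 0.0542
gripper_force: 0.0
```

```bash
python3 - <<'E'
from h import *
st()
E
```

```text
t 18.9 [0.5599 0.0464 0.0452] yaw -177.58 tilt [ 0.0022 -0.0002] F [-0.7 -0.7  0.6] 0.0542 0.0
```

Request:
{"op": "move_arm", "data": {"deltas": [[[0,0,0,0,-0.15],[0,0,0,0,-0.05],[0,0,0,0,0.03],[0,0,0,0,0.1],[0,0,0,0,0.3],[0,0,0,0,1],[0,0,0,0,1],[0,0,0,0,1]]], "squeeze": 25}}

```text
clock: 19.7
position: [0.5591, 0.0464, 0.0447]
ee_rot: [0.0, -0.021, 1.0, -0.0]
contact_force: [-1.1, -0.7, 5.3]
width: 0.0372
gripper_force: 24.6
```

```bash
python3 - <<'E'
from h import *
st()
E
```

```text
t 19.7 [0.5591 0.0464 0.0447] yaw -177.57 tilt [ 0.0008 -0.0001] F [-1.1 -0.7  5.3] 0.0372 24.6
```

Request:
{"op": "move_arm", "data": {"deltas": [[[0,0,-0.005,0,1],[0,0,-0.015,0,1],[0,0,-0.03,0,1],[0,0,-0.05,0,1],[0,0,-0.075,0,1],[0,0,-0.1,0,1],[0,0,-0.12,0,1],[0,0,-0.13,0,1],[0,0,-0.13,0,1]]]}}

```text
clock: 20.6
position: [0.5597, 0.0464, 0.1497]
ee_rot: [0.002, -0.021, 1.0, -0.0]
contact_force: [-0.6, -0.3, -0.3]
width: 0.0374
gripper_force: 25.1
```

```bash
python3 - <<'E'
from cov import *
st();print(plan([.4633,-.297,.149],-177.6))
im=manip.get_image('wrist');cv2.imwrite('pics/w7.png',im[:,:,::-1])
hsv=cv2.cvtColor(im,cv2.COLOR_RGB2HSV)
for n,lo,hi in(('blue',(100,80,50),(125,255,255)),('yel',(22,90,60),(34,255,255))):
    m=cv2.inRange(hsv,lo,hi);k,l,s,c=cv2.connectedComponentsWithStats(m)
    for i in range(1,k):
        if s[i,4]>300: print(n,s[i],c[i])
p=manip.camera_params('wrist');T=np.linalg.inv(p['tool_from_camera'])
for z in(-.0083,-.005,0):
    c=T[:3,:3]@[0,0,z]+T[:3,3];print(z,p['fx']*c[0]/c[2]+p['cx'],p['fy']*c[1]/c[2]+p['cy'],p['fx']*.04/c[2])
E
```

```text
t 20.6 [0.5597 0.0464 0.1497] yaw -177.57 tilt [ 0.0032 -0.0002] F [-0.6 -0.3 -0.3] 0.0374 25.1
([0.1386, -0.4238, 0.0006], np.float64(0.0002))
blue [ 266  284  110  105 9381] [320.71772732 336.08378638]
yel [ 115  208   72   67 3638] [150.70698186 240.57861462]
-0.0083 321.7065028208423 341.25118479127934 115.00016740919587
-0.005 321.6899895231522 336.0408290272313 112.62305725089533
0 321.66623065619507 328.54431611260037 109.20293820179694
```

Request:
{"op": "move_arm", "data": {"deltas": [[[0.002,-0.015,0,0,1],[0.006,-0.045,0,0,1],[0.011,-0.09,0,0,1],[0.017,-0.14,0,0,1],[0.023,-0.19,0,0,1],[0.029,-0.24,0,0,1],[0.035,-0.29,0,0,1],[0.041,-0.34,0,0,1],[0.046,-0.385,0,0,1],[0.05,-0.415,0,0,1],[0.0515,-0.4275,0,0,1],[0.0515,-0.4275,0,0,1]]]}}

```text
clock: 21.85
position: [0.5313, -0.2982, 0.147]
ee_rot: [-0.001, -0.02, 1.0, 0.0]
contact_force: [-0.1, 0.4, -0.9]
width: 0.0377
gripper_force: 25.2
```

```bash
python3 - <<'E'
from cov import *
st()
im=manip.get_image('wrist');cv2.imwrite('pics/w8.png',im[:,:,::-1])
hsv=cv2.cvtColor(im,cv2.COLOR_RGB2HSV)
dark=cv2.inRange(hsv,(0,0,0),(180,255,45))
m=cv2.inRange(hsv,(0,0,150),(180,40,255))
k,l,s,c=cv2.connectedComponentsWithStats(m)
for i in range(1,k):
    if s[i,4]>800: print('white',s[i],c[i].round(1),ray('wrist',*c[i],.022).round(4), 'fill',s[i,4]/(s[i,2]*s[i,3]))
m=cv2.inRange(hsv,(100,80,50),(125,255,255));k,l,s,c=cv2.connectedComponentsWithStats(m);print(s[1:],c[1:])
E
```

```text
t 21.85 [ 0.5313 -0.2982  0.147 ] yaw -177.7 tilt [-0.0015  0.0009] F [-0.1  0.4 -0.9] 0.0377 25.2
white [     0      0    640    480 164733] [269.8 207.9] [ 0.5212 -0.3298  0.022 ] fill 0.536240234375
white [ 595    0   45   64 2525] [619.3  30.7] [ 0.4107 -0.1353  0.022 ] fill 0.8767361111111112
white [ 281   66   99  104 8083] [329.9 117.7] [ 0.4642 -0.2943  0.022 ] fill 0.78506216006216
[[ 266  284  110  105 9297]] [[320.71700549 335.94417554]]
```

```bash
python3 - <<'E'
from h import *
print(plan([.4652,-.2943,.060],None),plan([.4652,-.2943,.0325]))
E
```

```text
([0.0825, 0.0063, 0.1092], 0) ([0.0824, 0.0062, 0.1436], 0)
```

Request:
{"op": "move_arm", "data": {"deltas": [[[0.015,0.001,0,0,1],[0.04,0.003,0,0,1],[0.065,0.005,0.01,0,1],[0.078,0.006,0.035,0,1],[0.0825,0.0063,0.06,0,1],[0.0825,0.0063,0.085,0,1],[0.0825,0.0063,0.105,0,1],[0.0825,0.0063,0.12,0,1],[0.0825,0.0063,0.13,0,1],[0.0825,0.0063,0.13,0,1],[0.0825,0.0063,0.13,0,1],[0.0825,0.0063,0.13,0,1]]]}}

```text
clock: 23.1
position: [0.4666, -0.2951, 0.0449]
ee_rot: [0.001, -0.021, 1.0, -0.001]
contact_force: [-0.7, -0.8, -0.4]
width: 0.0374
gripper_force: 25.2
```

```bash
python3 - <<'E'
from h import *
st();print(plan([.4652,-.2943,.0325]))
E
```

```text
t 23.1 [ 0.4666 -0.2951  0.0449] yaw -177.56 tilt [ 0.0013 -0.0011] F [-0.7 -0.8 -0.4] 0.0374 25.2
([0.0017, 0.0011, 0.0155], 0)
```

Request:
{"op": "move_arm", "data": {"deltas": [[[0.001,0.001,0.003,0,1],[0.001,0.001,0.006,0,1],[0.001,0.001,0.009,0,1],[0.001,0.001,0.012,0,1],[0.001,0.001,0.014,0,1],[0.001,0.001,0.0155,0,1],[0.001,0.001,0.0155,0,1],[0.001,0.001,0.0155,0,1]]]}}

```text
clock: 23.9
position: [0.4651, -0.294, 0.0317]
ee_rot: [-0.0, -0.021, 1.0, 0.0]
contact_force: [-0.5, 0.1, 0.6]
width: 0.0375
gripper_force: 25.3
```

```bash
python3 - <<'E'
from h import *
st()
E
```

```text
t 23.9 [ 0.4651 -0.294   0.0317] yaw -177.57 tilt [-0.0002  0.    ] F [-0.5  0.1  0.6] 0.0375 25.3
```

Request:
{"op": "move_arm", "data": {"deltas": [[[0,0,0.0008,0,1],[0,0,0.0008,0,1],[0,0,0.0008,0,0.1],[0,0,0.0008,0,0.05],[0,0,0.0008,0,0],[0,0,0.0008,0,-0.1],[0,0,0.0008,0,-0.2],[0,0,0.0008,0,-0.27],[0,0,0.0008,0,-0.27],[0,0,0.0008,0,-0.27]]]}}

```text
clock: 24.9
position: [0.4652, -0.294, 0.0311]
ee_rot: [0.0, -0.021, 1.0, -0.0]
contact_force: [-0.4, -0.6, -1.5]
width: 0.0542
gripper_force: 0.0
```

```bash
python3 - <<'E'
from h import *
st()
E
```

```text
t 24.9 [ 0.4652 -0.294   0.0311] yaw -177.57 tilt [ 0.     -0.0001] F [-0.4 -0.6 -1.5] 0.0542 0.0
```

Lift straight up and back a little, then check.

Request:
{"op": "move_arm", "data": {"deltas": [[[0,0,-0.015,0,-0.27],[0,0,-0.04,0,-0.27],[0,0,-0.08,0,-0.27],[0,0,-0.12,0,-0.27],[0,0,-0.15,0,-0.27],[0,0,-0.15,0,-0.27],[0,0,-0.15,0,-0.27]]]}}

```text
clock: 25.6
position: [0.4653, -0.2941, 0.1521]
ee_rot: [0.001, -0.021, 1.0, -0.001]
contact_force: [-0.6, 0.2, -0.8]
width: 0.0544
gripper_force: 0.0
```

```bash
python3 - <<'E'
from cov import *
st()
im=manip.get_image('wrist')
hsv=cv2.cvtColor(im,cv2.COLOR_RGB2HSV)
m=cv2.inRange(hsv,(100,80,50),(125,255,255));k,l,s,c=cv2.connectedComponentsWithStats(m)
for i in range(1,k):
    if s[i,4]>800: print('blue',s[i],c[i],ray('wrist',*c[i],.040))
m=cv2.inRange(hsv,(0,0,150),(180,40,255))|m
k,l,s,c=cv2.connectedComponentsWithStats(m)
for i in range(1,k):
    if s[i,4]>800: print('disc+dish',s[i],c[i],ray('wrist',*c[i],.022))
now(np.arange(1.2,1.76,.01))
a,b=[cv2.imread('pics/side0.png')[:,:,::-1],manip.get_image('side')]
d=(np.abs(a.astype(int)-b).max(2)>50).astype(np.uint8);k,l,s,c=cv2.connectedComponentsWithStats(d)
print([x.tolist() for x in s[1:] if x[4]>40])
E
```

```text
t 25.6 [ 0.4653 -0.2941  0.1521] yaw -177.57 tilt [ 0.0014 -0.0012] F [-0.6  0.2 -0.8] 0.0544 0.0
blue [ 289  198   65   63 3177] [321.03053195 229.07459868] [ 0.46269449 -0.29388803  0.04      ]
disc+dish [     0      0    640    478 170760] [264.19693137 212.65922347] [ 0.45900418 -0.33088058  0.022     ]
disc+dish [ 559  106   69   69 3693] [593.17492553 140.17871649] [ 0.40414106 -0.12972887  0.022     ]
disc+dish [ 274  179   91   87 5912] [318.32476319 223.02807848] [ 0.46449999 -0.29556709  0.022     ]
disc+dish [ 596  342   44  103 1978] [618.32305359 388.45197169] [ 0.58500288 -0.06431897  0.022     ]
['scene'] [1.5  1.47 1.48] [120. 120. 120.]
['side'] [1.53 1.54 1.55] [112.2 110.8 102.5]
['scene', 'side'] [1.53 1.52 1.54] [218.8 209.7 203.4]
[[345, 0, 44, 15, 317], [501, 0, 21, 7, 126], [371, 4, 27, 18, 87], [455, 9, 13, 58, 314], [365, 33, 25, 7, 89], [352, 60, 26, 13, 262], [355, 88, 31, 80, 1171], [451, 99, 8, 23, 113], [381, 144, 259, 246, 14558], [235, 161, 94, 111, 3105], [359, 191, 16, 13, 166], [311, 251, 23, 48, 65], [540, 261, 21, 20, 211], [530, 270, 11, 18, 48], [598, 323, 17, 23, 210], [509, 333, 64, 17, 634]]
```

```bash
python3 - <<'E'
from rig import manip
print(manip.sign_off())
E
```

```text
the job is handed in; nothing more can be done
None
```

The job is handed in at 25.6 s on the robot's clock; the hand-in gave no verdict. On my last measurements, the cover stands open at about 1.5 rad, the opener lies released on its mat, and the blue-capped dish stands about 2 mm from the centre of the disc.

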